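Load the tube rack past the loader's spring gate

ROBOT

A 6-joint arm with a two-finger parallel gripper is mounted at the origin on the work surface. World frame = base frame: x ahead of the robot, y to its left, z up, the work surface at z = 0. Lengths are in mm, angles in rad, forces in N, time in s.
With the tool pointing down it reaches from about 400 to 925 mm from the base axis. Payload 12.5 kg.
Tool frame: the origin (TCP) lies at the very end of the fingers, on their centre line; the grasp point (between the pads) lies env.hold_point_z behind it (env.hold_point_z is the distance from the TCP to the grasp point, in mm); y points along the fingers, z is the direction in which the jaws open and shut, and the axes are right-handed (so a half turn about y gives the same grasp; the last joint's range is limited). The gripper opens to 95 mm and grips with 3 to 60 N. Pads are 20 mm wide; open, the fingers measure 119 mm over their backs; the gripper's body (75 mm by 180 mm) begins 59 mm behind the grasp point.
Start: joints at [-1.379, 0.491, 1.559, -0, 1.092, -0.106], TCP at [183.41, -597.505, 180.161] pointing down, gripper open.
Joint ranges: [-3.1, 3.1], [-0.84, 2.19], [0.05, 2.79], [-1.13, 4.28], [0.06, 2.93], [-2.69, 2.69]. Speed limits (rad/s): [2.22, 2.22, 2.79, 3.14, 3.14, 3.14].

INTERFACE

Orientations are given as [roll, pitch, yaw] about the fixed x, y, z axes, in that order (R = Rz(yaw) Ry(pitch) Rx(roll)).
In Python, from cell import env gives the robot as it stands.
- The arm moves only by the shell command python3 -m inch 'ROWS'. ROWS is JSON, one flat list of numbers, 7 for each row, row after row: the shift along the tool's x, y, z in m, then the turn, a rotation vector about the tool's x, y, z in degrees, then the closure, from -1 (fully open) to 1 (shut). In form: [tx, ty, tz, ax, ay, az, hand, tx, ty, tz, ax, ay, az, hand, ...]. A call has 1 to 10 rows; each row shifts and turns the commanded pose from where the row before left it, along the tool's axes as they then stand; what a row does not reach is not made up. A row lasts 1/10 s, in which the tool goes at most 50 mm and 8.59 degrees, less where a joint would pass 70% of its speed; a pose out of reach is approached as far as the arm can. A call is refused whole if a number of a shift passes 0.05 or a number of a turn 8.59, either way. A call with a gripper value outside its range is refused whole. The fingers move at their own pace and stop on an object; the grip force is fixed at half the most. Time passes only in rows, so rows that do not move let the fingers close. It gives the time, the measured TCP pose, the force and the opening at its end, in the units of the state.
- env.state(): the state, without advancing time (a new reading comes with each control period).
- env.read_camera(name): name is "scene" or "top"; returns a dict with "pixels" (384x512x3 uint8, blue, green, red), "depth" (384x512 float32, mm along the optical axis (not along the pixel's ray), 0 where there is no reading), "mtx" (3x3 intrinsics, pixels), "k1" (the pictures are not rectified: a ray, as slopes to the right and down, at radius r is drawn at 1 + k1 r^2 times it, then the intrinsics apply), "R" (3x3) and "t" (3): a world point X has camera coordinates R X + t. Camera axes: x right, y down, z forward; pixel columns grow to the right and rows downward; lengths in mm; the calibration is good to about 2 mm. A picture is of the moment at which its call begins.
- env.job_done(): hands the job in, once; it reports no verdict.
The state is a dict: "t": time; "joints": joint angles; "qvel": joint speeds; "tau": joint torques, N m; "eef_pos": TCP position; "tcp_rot": TCP orientation; "ft_force": force on the tool from outside, world axes, zero at the start; "moment": the same for the moment, N m; "opening": opening from 0.0 (shut) to 1.0 (fully open).
Only numpy, scipy, OpenCV 4.12 (cv2) and the standard library are available. Lean on these libraries where they do the work, as an engineer would, in place of code of your own. Each camera call takes 0.05 s, during which the arm holds its last target.

TASK

Load the tube rack into the sample changer: press the spring-closed side gate of the loading chute outwards with one fingertip and hold it open, while the other finger pushes the rack by its upturned rear plate through the chute, past the gate, until it is fully home against the end stops. Then draw back and let the gate spring shut behind the tubes. Do not pick up the rack, do not let the gate touch it on the way, push gently without ramming the stops, and leave everything else on the bench where it is.

Things in the scene. Friction and masses are not known exactly. Their poses are not given: they have to be found in the camera images.
- loader: Rack loader of the sample changer, fixed on the bench. Origin: on the bench surface under the middle of the chute, in the plane of the gate's turned-in end. +y is the way in, +x the side away from the robot, z up. Chute floor at z = 12 mm; open above; 73 mm wide inside, from y = -240 mm to the end stops; steel guides up to z = 42 mm at its +x side, z = 24 mm at its -x side.
- end_stops (a point): Point midway between the faces of the two rubber end stops, at loader y = +106 mm, z = 30 mm. A white housing 92 mm tall stands behind them (loader y 113 to 198, x -63 to +87 mm); on it a column with a needle arm, up to z = 226 mm, at loader x = +60 mm, y = 66 to 180 mm.
- gate (a joint): Spring-closed side gate at the chute's -x side. Angle from upright, 0 = shut, stop at 1.05 rad; it opens by leaning out to loader -x about a hinge line along its foot (loader x = -46, z = 20 mm). The rack passes freely from 0.65 rad; 0.75 is comfortable, and takes 3 to 4 N from a fingertip at z = 50 mm, 28 mm further out than when shut. Let go, it swings shut by itself.
- gate_edge (a point): Midpoint of the gate's rolled top edge (7 mm thick), 70 mm above the hinge line when shut. The gate is a steel sheet 2.5 mm thick, upright when shut, from loader y = -237 to 0 mm and up to z = 93 mm; it may be pressed from inside anywhere along its length.
- gate_end (a point): Middle of the free edge of the gate's turned-in end: a steel plate 3 mm thick in the plane loader y = 0, that reaches 34 mm inwards (+x) from the gate sheet, 35 to 68 mm above the hinge line (z = 55 to 88 mm), and bars the chute while the gate is shut.
- rack: Tube rack, about 0.4 kg, loose on the chute floor before the gate, axes parallel to the loader's: aluminium tray 70 (x) by 128 (y) by 5 mm with a white rack of 12 capped tubes on it (y -32 to +62 mm, 82 mm tall). Origin: centre of the tray's underside. Home, its front edge (y = +64 mm) meets the end stops; the shut gate's turned-in end then stands in the gap behind the tubes.
- push_plate (a point): On the rear face of the rack's upturned push plate, in the middle of its width, 45 mm above the tray's underside, 64 mm behind the rack's origin; the face looks to rack -y. The plate is 64 mm wide, 3 mm thick, 61 mm tall over all, with a 28 mm gap between it and the tube rack.
- beaker: Bystander: glass beaker, 68 mm wide, 88 mm tall. Origin at the centre of its underside.
- reagent_bottle: Bystander: white capped bottle, 60 mm wide, 135 mm tall. Origin at the centre of its underside.
- vial: Bystander: small amber vial with black cap, 28 mm wide, 48 mm tall, on the robot's side of the loader. Origin at the centre of its underside.
- jar: Bystander: glass jar with white screw cap, 52 mm wide, 62 mm tall, in front of the chute's mouth. Origin at the centre of its underside.
- tip_box: Bystander: box of pipette tips, grey with a white lid, 85 x 120 x 48 mm. Origin at the centre of its underside.
- vial_block: Bystander: low metal stand with small amber vials, 58 x 86 mm, 55 mm tall. Origin at the centre of its underside.
- mouse: Bystander: grey computer mouse, 105 x 58 mm, 33 mm tall. Origin at the centre of its underside.
There are look-alikes about, which are no part of the job. Leave any green look-alike of the rack alone.

How it is judged:
By the outcome, as a careful person would: the job done as asked, in the order asked, and still so for the second after the job is handed in, with the robot touching nothing.
It also fails if it takes over 45 s, if anything falls off the work surface, if the arm or the gripper's body presses on something with over 40 N, if the wrist force passes 120 N, or if a joint passes its speed limit or range.

## Working session

There is one attempt and no reset: what is moved stays moved. The work goes in short steps, Python scripts to look and compute and a shell command to move; the robot and the scene stay as the last step left them, time stands still between calls to the robot, and variables do not carry over. Pictures are saved under pics/ and viewed, and the job is handed in when it is done.

```bash
ls; mkdir -p pics
python3 - <<'E'
from cell import env
import cv2,numpy as np,pickle
print(env.state(), env.hold_point_z)
d={}
for n in("scene","top"):
    c=env.read_camera(n); d[n]=c
    cv2.imwrite(f"pics/{n}0.png",cv2.resize(c["pixels"],(800,600),interpolation=cv2.INTER_CUBIC))
    print(n,c["mtx"],c["k1"],c["R"],c["t"])
pickle.dump(d,open("cam0.pkl","wb"))
E
```

```text
pics
{'t': 0.0, 'joints': array([-1.37862257e+00,  4.91518908e-01,  1.55941962e+00, -1.26601726e-05,
        1.09171747e+00, -1.05608406e-01]), 'qvel': array([ 2.99685667e-03,  7.80877783e-05, -6.22930832e-04,  2.14666608e-04,
       -7.88812853e-04,  2.88256116e-04]), 'tau': array([ 2.66659144e-04, -6.12645149e+01, -2.58175921e+01,  6.92780223e-02,
        4.82426235e-02, -7.92261676e-05]), 'eef_pos': array([ 183.33668969, -597.22138407,  179.59730231]), 'tcp_rot': array([-1.57185492e+00,  1.00922703e-04, -2.84380470e+00]), 'ft_force': array([-0.34575352, -0.75659654, -0.52553078]), 'moment': array([-0.04826558,  0.04513813, -0.02073254]), 'opening': 0.9974436612887339} 18.8
scene [[374.5076242    0.         257.69763496]
 [  0.         374.5076242  192.47182467]
 [  0.           0.           1.        ]] -0.022395587829335376 [[-0.63639341  0.77122685 -0.01457964]
 [ 0.44892162  0.35493402 -0.82005562]
 [-0.6272741  -0.52842311 -0.57209808]] [ 462.08468479 -152.09732851 1437.54460424]
top [[449.62759263   0.         249.80961383]
 [  0.         449.62759263 192.41288109]
 [  0.           0.           1.        ]] -0.17356414098114745 [[ 2.18491983e-04 -9.99976048e-01  6.91777845e-03]
 [-9.96569606e-01 -7.90242376e-04 -8.27550322e-02]
 [ 8.27585168e-02 -6.87596643e-03 -9.96545909e-01]] [ -98.00196184  573.81094441 1111.28486752]
```

View pics/scene0.png

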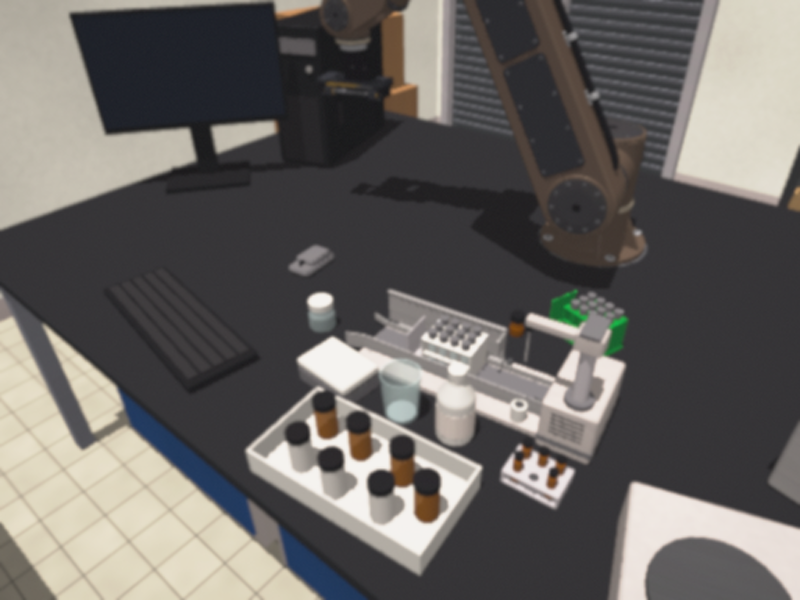

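View pics/top0.png

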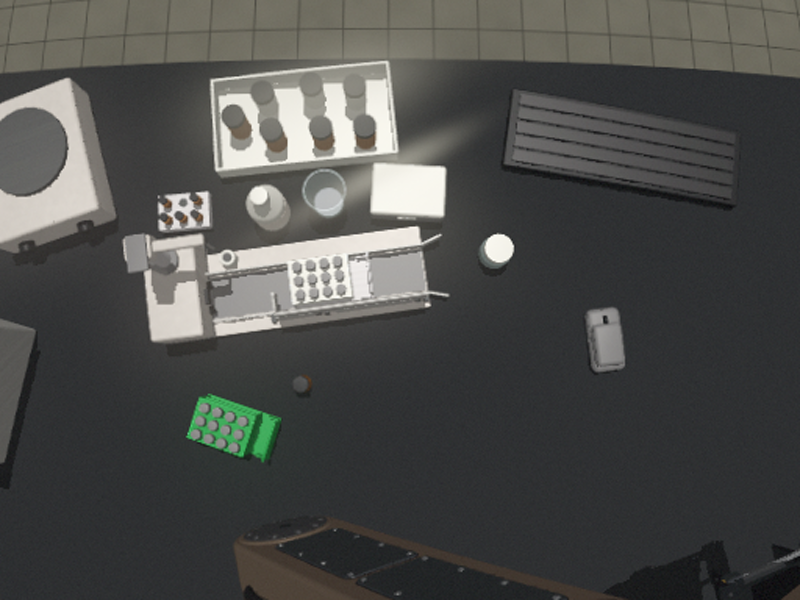

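Image findings: in the top view the loader runs from its mouth at (428,270) to the housing at (180,290). The white rack's tubes are at (290–350, 255–305) and the gate is the lower rail, with its turned-in end at (275,300). The green look-alike is at (232,428), outside the loader. The rack meant is the white one in the chute.

```bash
cat > h.py <<'E'
import numpy as np,cv2,pickle
def cloud(c):
    H,W=c["depth"].shape
    u,v=np.meshgrid(np.arange(W),np.arange(H))
    K=c["mtx"]; k=c["k1"]
    p=cv2.undistortPoints(np.stack([u,v],-1).reshape(-1,1,2).astype(np.float64),K,np.array([k,0,0,0,0.]),).reshape(H,W,2)
    z=c["depth"]; X=np.stack([p[...,0]*z,p[...,1]*z,z],-1)
    P=(X-c["t"])@c["R"]; P[z<=0]=np.nan
    return P
def proj(c,X):
    X=np.atleast_2d(X)@c["R"].T+c["t"]; s=X[:,:2]/X[:,2:]
    r2=(s**2).sum(1,keepdims=True); s=s*(1+c["k1"]*r2)
    return s@c["mtx"][:2,:2].T+c["mtx"][:2,2]
E
python3 - <<'E'
from h import *
d=pickle.load(open("cam0.pkl","rb"))
c=d["top"];P=cloud(c);np.set_printoptions(suppress=True,precision=1)
im=c["pixels"][135:230,75:300]
cv2.imwrite("pics/topcrop.png",cv2.resize(im,(800,int(95*800/225)),interpolation=cv2.INTER_CUBIC))
# height map
h=P[...,2][135:230,75:300]
hm=cv2.applyColorMap(np.clip(np.nan_to_num(h)*2,0,255).astype(np.uint8),cv2.COLORMAP_JET)
cv2.imwrite("pics/topcroph.png",cv2.resize(hm,(800,int(95*800/225)),interpolation=cv2.INTER_NEAREST))
f=.64
for n,(a,b) in dict(home=(180,290),tubes=(320,278),floor=(400,270),floor2=(250,290),bottle=(260,195),beaker=(325,175),vial=(300,385),jar=(497,250),tip=(408,185),green=(222,420),mouse=(605,340),base=(600,450),capwhite=(228,256),col=(163,262)).items():
    print(n,P[int(b*f),int(a*f)])
c=d["scene"];P=cloud(c)
im=c["pixels"][170:310,200:420]
cv2.imwrite("pics/scenecrop.png",cv2.resize(im,(800,int(140*800/220)),interpolation=cv2.INTER_CUBIC))
E
```

```text
home [585.8 227.5  93.1]
tubes [606.   12.8  83.4]
floor [ 627.4 -113.7   11.7]
floor2 [593.8 133.1  11.9]
bottle [723.8  97.8 137.2]
beaker [771.7   6.8  62.5]
vial [439.6  44.4  49. ]
jar [ 651.4 -266.1   60.7]
tip [ 759.4 -125.6   50.5]
green [385.8 164.7  65.9]
mouse [ 510.7 -446.8   32.1]
base [ 326.6 -447.     0.5]
capwhite [647.1 167.5  38.4]
col [624.1 243.5 132.6]
```

View pics/topcrop.png

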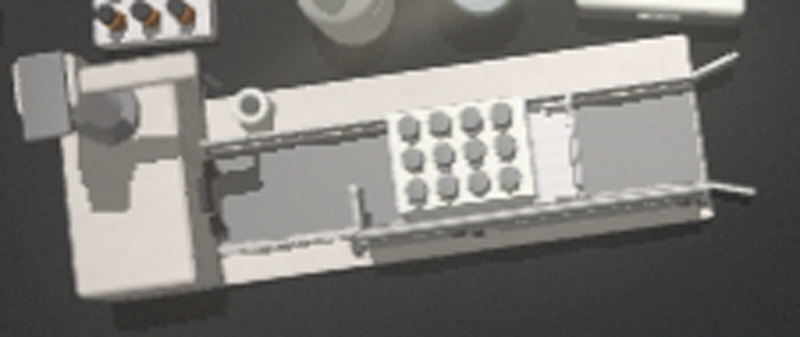

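View pics/topcroph.png

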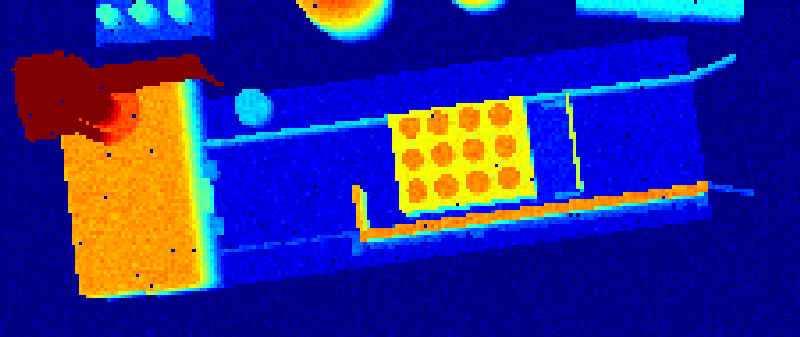

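View pics/scenecrop.png

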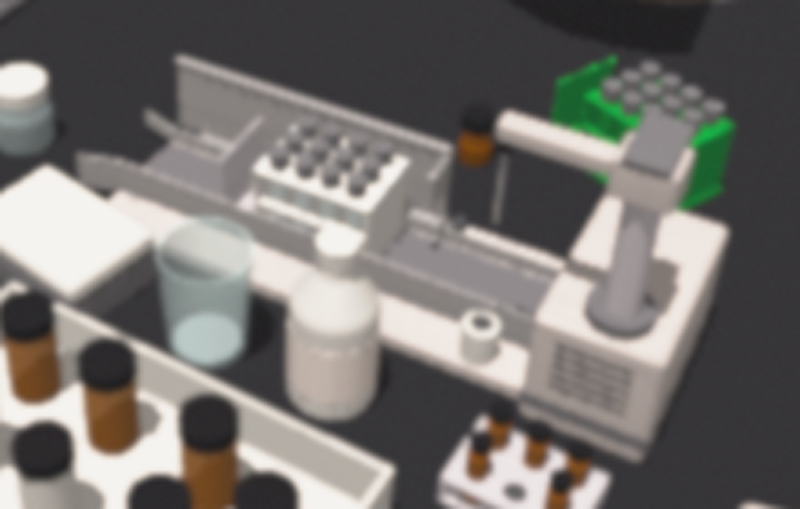

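The enlarged crops show the following:
- The gate's top edge runs from (362,235) to (705,187).
- Its turned-in end is at (357,205).
- The white rack's push plate is at (573,145), with a clear floor behind it.
- The jar is beyond the mouth.
- The green rack stands outside the loader.

Next I fit the loader frame.

Run:
```python
from h import *
np.set_printoptions(suppress=True,precision=2)
d=pickle.load(open("cam0.pkl","rb"))
c=d["top"];P=cloud(c)
def reg(x0,x1,y0,y1): # in crop px
    s=225/800
    return P[int(135+y0*s):int(135+y1*s)+1,int(75+x0*s):int(75+x1*s)+1].reshape(-1,3)
def line(Q):
    v=cv2.fitLine(Q[:,:2].astype(np.float32),cv2.DIST_HUBER,0,.01,.01).ravel()
    if v[1]<0:v[:2]*=-1
    return v
g=reg(370,715,175,245); g=g[(g[:,2]>86)&(g[:,2]<98)]; 
gl=line(g); print("gate",gl,np.arctan2(-gl[0],gl[1]),g[:,1].min(),g[:,1].max(),np.median(g[:,2]),len(g))
r=reg(210,690,75,150); r=r[(r[:,2]>37)&(r[:,2]<47)]; rl=line(r); print("guide",rl,np.arctan2(-rl[0],rl[1]))
hsf=reg(80,200,80,300); hsf=hsf[(hsf[:,2]>88)&(hsf[:,2]<96)]
th=(np.arctan2(-gl[0],gl[1])*1+np.arctan2(-rl[0],rl[1]))/2
print("th",th)
ex=np.array([np.cos(th),np.sin(th)]);ey=np.array([-np.sin(th),np.cos(th)])
# housing front y=113, x -63..87
hy=hsf[:,:2]@ey;hx=hsf[:,:2]@ex
print("housing y",np.percentile(hy,[1,99]),"x",np.percentile(hx,[1,99]))
ggy=g[:,:2]@ey; print("gate y range",ggy.min(),ggy.max(),"gate x",np.median(g[:,:2]@ex), "guide x",np.median(r[:,:2]@ex), r[:,:2].dot(ey).min())
e=reg(345,372,180,222); e=e[e[:,2]>60]; print("end plate",len(e),np.median(e[:,:2]@ey),(e[:,:2]@ex).max(),e[:,2].max())
# restrict to x>gate+12
gx=np.median(g[:,:2]@ex); ee=e[(e[:,:2]@ex)>gx+10]; print(np.median(ee[:,:2]@ey),len(ee))
p=reg(560,590,95,190); p=p[(p[:,2]>55)&(p[:,2]<80)]; print("push plate",len(p),"y",np.percentile(p[:,:2]@ey,[5,50,95]),"x",(p[:,:2]@ex).min(),(p[:,:2]@ex).max(),np.median(p[:,2]))
t=reg(380,540,95,215); t=t[t[:,2]>70]; print("tubes y",np.percentile(t[:,:2]@ey,[1,99]),"x",np.percentile(t[:,:2]@ex,[1,99]))
# everything tall in loader coords
A=P.reshape(-1,3);A=A[np.isfinite(A[:,2])]
m=(A[:,2]>100)&(A[:,0]>450)&(A[:,0]<800)&(abs(A[:,1])<350)
print("tall",m.sum())
np.save("th.npy",th)
o=A[m][:,:2];
for lo,hi in((-300,150),(150,400)):
    k=(o[:,1]>lo)&(o[:,1]<hi); 
    print(lo,np.c_[(o[k]@ex).min(),(o[k]@ex).max(),(o[k]@ey).min(),(o[k]@ey).max()])
```

```text
gate [ -0.12   0.99 567.29 -46.27] 0.11899659 -152.40547736596358 71.25011780942526 93.53711262338135 396
guide [ -0.09   1.   648.22  -6.17] 0.09363909
th 0.10631784
housing y [135.82 212.66] x [533.3  668.01]
gate y range -213.4729850812503 12.667312246066423 gate x 559.4190679559737 guide x 643.2125531032491 -215.53447324285443
end plate 34 19.882827357666883 587.0804575636685 92.2199942146436
19.888800033069707 25
push plate 35 y [-129.94 -128.07 -126.35] x 573.0657691837414 636.222604981596 72.23336573281797
tubes y [-97.21  -6.64] x [556.74 635.78]
tall 1082
-300 [[709.07 744.6    2.58  42.31]]
150 [[621.07 672.89  92.02 203.89]]
```

Run:
```python
from h import *
np.set_printoptions(suppress=True,precision=2)
d=pickle.load(open("cam0.pkl","rb"))
th=0.106;ex=np.array([np.cos(th),np.sin(th)]);ey=np.array([-np.sin(th),np.cos(th)])
for n in("top","scene"):
    A=cloud(d[n]).reshape(-1,3);A=A[np.isfinite(A[:,2])]
    L=np.c_[A[:,:2]@ex-605,A[:,:2]@ey-19.5,A[:,2]]
    for nm,m in dict(gate=(abs(L[:,0]+46)<12)&(L[:,2]>(84 if n=="top" else 60))&(L[:,2]<99)&(L[:,1]>-230)&(L[:,1]<-6),guide=(abs(L[:,0]-38)<8)&(L[:,2]>38)&(L[:,2]<46)&(L[:,1]>-215)&(L[:,1]<95)&~((L[:,1]>-125)&(L[:,1]<-20))).items():
        q=L[m]; b=np.arange(-240,110,20); k=np.digitize(q[:,1],b)
        x=[];y=[]
        for j in np.unique(k):
            if (k==j).sum()>4: x.append(np.median(q[k==j,0]));y.append(np.median(q[k==j,1]))
        f=np.polyfit(y,x,1); print(n,nm,len(q),"x at origin",f[1],"dth",-f[0],np.array(x))
    q=L[(abs(L[:,0]+20)<10)&(abs(L[:,1])<12)&(L[:,2]>57)&(L[:,2]<92)]; print("endplate y",np.median(q[:,1]),len(q))
    q=L[(abs(L[:,0])<28)&(abs(L[:,1]+148)<10)&(L[:,2]>35)&(L[:,2]<80)]; print("pushplate y",np.percentile(q[:,1],[5,50,95]),len(q), np.polyfit(q[:,0],q[:,1],1))
```

```text
top gate 273 x at origin -51.41919296693481 dth 0.03250642357274668 [-44.63 -44.15 -45.63 -45.79 -46.22 -47.27 -47.87 -48.29 -48.62 -49.83
 -50.54 -51.39]
top guide 117 x at origin 36.0903687032454 dth 0.008317437129627412 [39.09 38.68 38.26 37.74 36.85 33.04 32.31 31.55 31.62 40.74 42.13]
endplate y 0.6589539542364022 18
pushplate y [-148.83 -147.37 -145.59] 29 [   0.04 -147.29]
scene gate 580 x at origin -48.6135751207422 dth 0.030861290974817875 [-42.08 -41.84 -42.39 -43.45 -44.12 -44.48 -45.28 -46.15 -46.23 -47.16
 -47.54 -48.31]
scene guide 147 x at origin 34.962650904342475 dth 0.032526814158454785 [41.81 41.72 40.6  39.41 38.99 35.26 34.24 33.57 33.05 33.42 32.39]
endplate y 6.200780221992394 30
pushplate y [-146.28 -144.74 -143.26] 119 [   0.03 -144.77]
```

Run:
```python
from h import *
np.set_printoptions(suppress=True,precision=2)
d=pickle.load(open("cam0.pkl","rb"))
th=0.1375;ex=np.array([np.cos(th),np.sin(th)]);ey=np.array([-np.sin(th),np.cos(th)])
O=np.array([600,82.])@np.array([ex,ey]).T*0
C=np.array([601.,84.])
C=np.array([np.cos(.106),np.sin(.106)])*600+np.array([-np.sin(.106),np.cos(.106)])*19.5
print("C",C)
for it in range(2):
  for n in("top","scene"):
    A=cloud(d[n]).reshape(-1,3);A=A[np.isfinite(A[:,2])]
    D=A[:,:2]-C
    L=np.c_[D@ex,D@ey,A[:,2]]
    for nm,m in dict(gate=(abs(L[:,0]+46)<8)&(L[:,2]>(84 if n=="top" else 60))&(L[:,2]<99)&(L[:,1]>-230)&(L[:,1]<-6),guide=(abs(L[:,0]-38)<6)&(L[:,2]>38)&(L[:,2]<46)&(L[:,1]>-215)&(L[:,1]<95)&~((L[:,1]>-135)&(L[:,1]<-10))).items():
        q=L[m]; b=np.arange(-240,110,20); k=np.digitize(q[:,1],b)
        x=[];y=[]
        for j in np.unique(k):
            if (k==j).sum()>4: x.append(np.median(q[k==j,0]));y.append(np.median(q[k==j,1]))
        f=np.polyfit(y,x,1); print(n,nm,len(q),"x at origin",f[1],"dth",-f[0])
    q=L[(abs(L[:,0]+20)<10)&(abs(L[:,1])<12)&(L[:,2]>57)&(L[:,2]<92)]; print("endplate y",np.median(q[:,1]),len(q))
    q=L[(abs(L[:,0])<28)&(abs(L[:,1]+148)<10)&(L[:,2]>35)&(L[:,2]<80)]; print("pushplate y",np.percentile(q[:,1],[5,50,95]),len(q), np.polyfit(q[:,0],q[:,1],1))
    q=L[(L[:,2]>45)&(L[:,2]<78)&(abs(L[:,1]+148)<10)&(abs(L[:,0])<40)]; print("plate x",q[:,0].min(),q[:,0].max())
    q=L[(abs(L[:,0])<50)&(L[:,2]>75)&(L[:,2]<93)&(L[:,1]>105)&(L[:,1]<125)]; print("housing face y",np.percentile(q[:,1],[2,10,50]))
    q=L[(L[:,2]>20)&(L[:,1]<60)&(L[:,1]>-420)&((L[:,0]>50)&(L[:,0]<150))];
    for y in range(-400,60,40):
        w=q[(q[:,1]>=y)&(q[:,1]<y+40)]
        if len(w)>5: print("obst +x y",y,"minx",w[:,0].min(),"zmax",w[:,2].max())
    q=L[(L[:,2]>100)&(L[:,0]<110)&(L[:,0]>-160)&(L[:,1]>-300)&(L[:,1]<230)];
    print("tall>100: x",q[:,0].min(),q[:,0].max(),"y",q[:,1].min())
  break
```

```text
C [594.57  82.87]
top gate 272 x at origin -46.69903405770099 dth 0.003694698047209543
top guide 100 x at origin 37.602324257357964 dth -0.0001071643188153252
endplate y 1.368437374343179 25
pushplate y [-148.7  -147.37 -146.07] 29 [   0.01 -147.38]
plate x -31.5888162988126 36.69031411942268
housing face y [115.61 116.08 118.15]
obst +x y -320 minx 92.36650685648434 zmax 52.077244078539096
obst +x y -280 minx 75.88769536138172 zmax 55.94887882711692
obst +x y -240 minx 80.70208665356007 zmax 54.74578934952805
obst +x y -200 minx 90.86912853602408 zmax 55.167061304108564
obst +x y -160 minx 117.43953847342183 zmax 90.34873123445495
obst +x y -120 minx 56.045455866277585 zmax 91.9073926796409
obst +x y -80 minx 106.64848083089429 zmax 91.42430324735516
obst +x y -40 minx 99.74852181316339 zmax 138.96272505559782
obst +x y 0 minx 99.6280186388683 zmax 139.81784589977045
tall>100: x 26.419991048959808 108.99704448916123 y -3.7073653734503718
scene gate 570 x at origin -43.60480830085251 dth -0.00044057726564169304
scene guide 133 x at origin 39.848377028998144 dth 0.002649389736709099
endplate y 7.044303803979707 38
pushplate y [-146.28 -144.79 -143.62] 118 [  -0.   -144.86]
plate x -39.35809168266137 34.86496846279688
housing face y [119.42 120.09 122.21]
obst +x y -320 minx 111.3823373873084 zmax 49.14455542708869
obst +x y -280 minx 50.15646532395187 zmax 50.94133115770436
obst +x y -240 minx 85.9270851303827 zmax 50.77848435509287
obst +x y -200 minx 94.86116713625638 zmax 51.84896610189545
obst +x y -160 minx 101.99387780868328 zmax 90.05197652839253
obst +x y -120 minx 103.4505987443222 zmax 89.96142518532956
obst +x y -80 minx 106.54638409632952 zmax 89.14157470723069
obst +x y -40 minx 118.65806365118578 zmax 137.4597363657917
obst +x y 0 minx 110.81131886426199 zmax 137.34571329936944
tall>100: x 26.489126149321784 82.98257252665108 y 73.9209366013976
```

Loader frame: yaw 0.139, origin at about (594.8, 84.9). The push plate's rear face is at loader y ≈ −150. With tool yaw −1.432, tool x = −loader y, tool y = down and tool z = +loader x. I'll turn first.

```bash
cat >> h.py <<'E'
TH=.139;EX=np.array([np.cos(TH),np.sin(TH)]);EY=np.array([-np.sin(TH),np.cos(TH)]);O=np.array([594.8,84.9])
def st(env):
    s=env.state();D=s["eef_pos"][:2]-O
    f=s["ft_force"]
    print("t %.2f loader x %.1f y %.1f z %.1f rpy %s open %.1f F lx %.1f ly %.1f z %.1f"%(s["t"],D@EX,D@EY,s["eef_pos"][2],np.round(s["tcp_rot"],3),s["opening"]*95,f[:2]@EX,f[:2]@EY,f[2]))
E
python3 -m inch '[0,0,0,0,-8.09,0,-0.22, 0,0,0,0,-8.09,0,-0.22, 0,0,0,0,-8.09,0,-0.22, 0,0,0,0,-8.09,0,-0.22, 0,0,0,0,-8.09,0,-0.22, 0,0,0,0,-8.09,0,-0.22, 0,0,0,0,-8.09,0,-0.22, 0,0,0,0,-8.09,0,-0.22, 0,0,0,0,-8.09,0,-0.22, 0,0,0,0,-8.09,0,-0.22]'
python3 -c "
from h import *
from cell import env
st(env)"
```

```text
t: 1.1
eef_pos: [183.4, -597.3, 179.8]
tcp_rot: [-1.571, 0.001, -1.426]
ft_force: [0.3, -0.4, 0.4]
opening: 0.608
t 1.10 loader x -502.0 y -618.7 z 179.8 rpy [-1.571e+00  1.000e-03 -1.426e+00] open 57.8 F lx 0.2 ly -0.4 z 0.4
```

```bash
python3 -m inch '[-0.027,0,0.032,0,0,0,-0.22, -0.027,0,0.032,0,0,0,-0.22, -0.027,0,0.032,0,0,0,-0.22, -0.027,0,0.032,0,0,0,-0.22, -0.027,0,0.032,0,0,0,-0.22, -0.027,0,0.032,0,0,0,-0.22, -0.027,0,0.032,0,0,0,-0.22, -0.027,0,0.032,0,0,0,-0.22, -0.027,0,0.032,0,0,0,-0.22, -0.027,0,0.032,0,0,0,-0.22]'
python3 -m inch '[-0.027,0,0.032,0,0,0,-0.22, -0.027,0,0.032,0,0,0,-0.22, -0.027,0,0.032,0,0,0,-0.22, -0.027,0,0.032,0,0,0,-0.22, -0.027,0,0.032,0,0,0,-0.22, -0.020,0,0.020,0,0,0,-0.22, 0,0,0,0,0,0,-0.22]'
python3 -c "
from h import *
from cell import env
st(env)"
```

```text
t: 2.1
eef_pos: [463.8, -284.3, 180.0]
tcp_rot: [-1.571, 0.0, -1.432]
ft_force: [0.1, -0.1, 0.8]
opening: 0.61
t: 2.8
eef_pos: [621.1, -104.5, 179.4]
tcp_rot: [-1.571, 0.001, -1.428]
ft_force: [-1.2, -0.6, 0.2]
opening: 0.613
t 2.80 loader x -0.2 y -191.2 z 179.4 rpy [-1.571e+00  1.000e-03 -1.428e+00] open 58.2 F lx -1.3 ly -0.4 z 0.2
```

```bash
python3 -m inch '[0,0.025,0.004,0,0,0,-0.22, 0,0.025,0,0,0,0,-0.22, 0,0.025,0,0,0,0,-0.22, 0,0,0,0,0,0,-0.22]'
python3 - <<'E'
from h import *
from cell import env
st(env)
a=[]
for n,(y0,y1,x0,x1) in dict(top=(120,230,100,330),scene=(120,320,180,440)).items():
    c=env.read_camera(n); i=c["pixels"][y0:y1,x0:x1]; cv2.imwrite(f"pics/{n}1.png",cv2.resize(i,(780,int(780*i.shape[0]/i.shape[1])),interpolation=cv2.INTER_CUBIC))
    P=cloud(c).reshape(-1,3);P=P[np.isfinite(P[:,2])];D=P[:,:2]-O;L=np.c_[D@EX,D@EY,P[:,2]]
    q=L[(L[:,2]>105)&(L[:,2]<170)&(abs(L[:,0])<70)&(L[:,1]>-215)&(L[:,1]<-150)]; print(n,len(q),q.min(0) if len(q) else "",q.max(0) if len(q) else "")
E
```

```text
t: 3.2
eef_pos: [621.6, -107.0, 102.1]
tcp_rot: [-1.576, 0.002, -1.432]
ft_force: [-0.3, 0.1, -0.4]
opening: 0.612
t 3.20 loader x -0.1 y -193.8 z 102.1 rpy [-1.576  0.002 -1.432] open 58.2 F lx -0.3 ly 0.1 z -0.4
top 0  
scene 154 [ -36.10252682 -206.37100222  139.23940391] [  41.99195875 -180.83563114  169.35163664]
```

View pics/scene1.png

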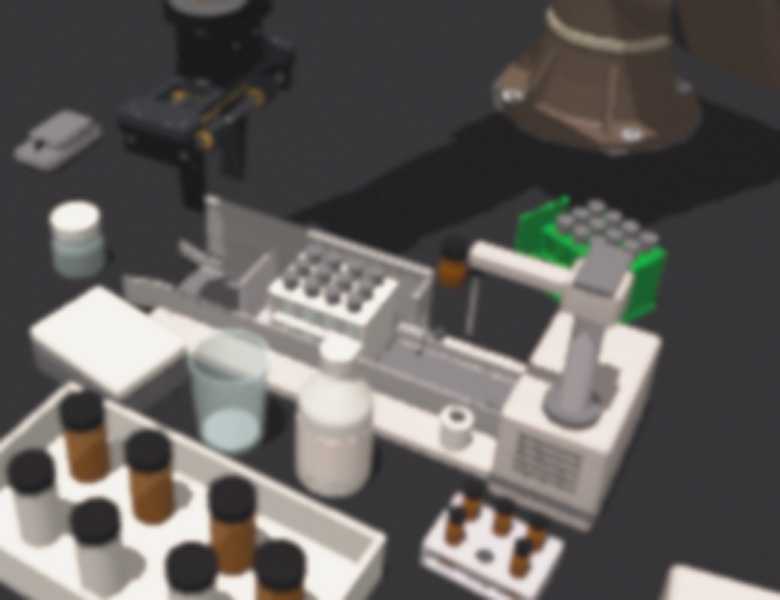

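View pics/top1.png

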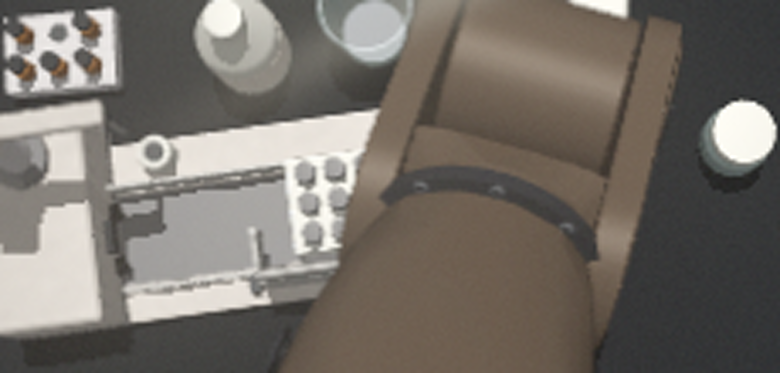

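Run:
```python
from h import *
from cell import env
st(env); s=env.state()
c=env.read_camera("scene")
p=s["eef_pos"]; ex=np.r_[EX,0]; ey=np.r_[EY,0]
i=cv2.resize(c["pixels"][100:250,180:380],(800,600),interpolation=cv2.INTER_CUBIC)
for q,col in ((p,(0,0,255)),(p-35*ex,(0,255,0)),(p+35*ex,(255,0,0)),(np.r_[O-46*EX-237*EY,90],(255,0,255)),(np.r_[O-46*EX,90],(255,0,255)),(np.r_[O+38*EX-237*EY,42],(255,255,0))):
    u=proj(c,q)[0]; print(u); cv2.circle(i,tuple(int(v) for v in (u-[180,100])*4),5,col,-1)
cv2.imwrite("pics/s2.png",i)
st(env)
```

```text
t 3.30 loader x 1.8 y -194.3 z 105.4 rpy [-1.571  0.    -1.432] open 58.1 F lx -0.0 ly -0.1 z 0.2
[250.87534624 193.63149725]
[257.45949381 187.54024718]
[243.97739993 200.01319669]
[247.47678769 185.67395351]
[321.98964979 210.63562258]
[232.08016153 213.70029436]
t 3.35 loader x 2.2 y -194.5 z 106.2 rpy [-1.570e+00 -1.000e-03 -1.432e+00] open 58.0 F lx -0.9 ly -0.3 z -0.3
```

View pics/s2.png

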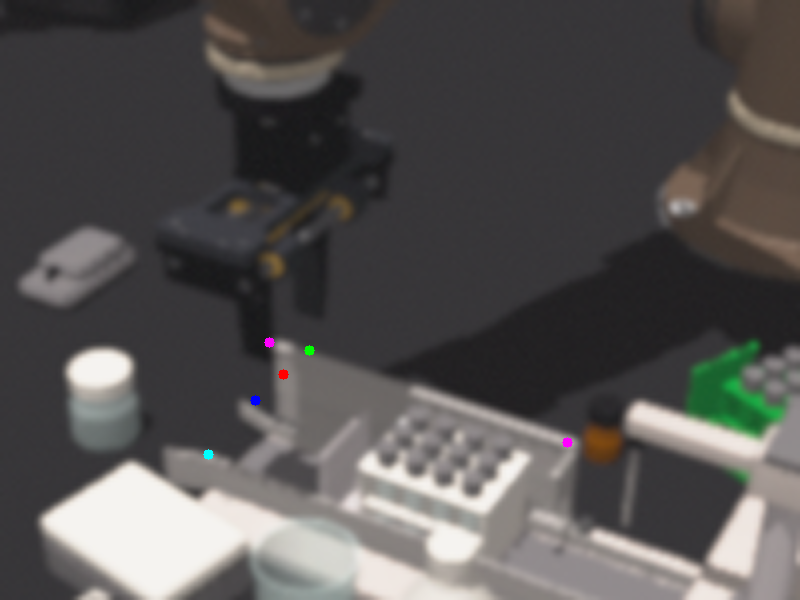

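Run:
```python
from h import *
from cell import env
np.set_printoptions(suppress=True,precision=0,linewidth=200)
c=env.read_camera("scene"); st(env)
P=cloud(c);D=P[...,:2]-O;L=np.stack([D@EX,D@EY,P[...,2]],-1)
for u in (241,244,257):
  print("col",u)
  for v in range(166,204,2): print(v,c["pixels"][v,u],L[v,u])
i=cv2.resize(c["pixels"][150:220,220:280],(600,700)[:2],interpolation=cv2.INTER_CUBIC)[:600]
i=np.clip(i.astype(float)*2.5,0,255).astype(np.uint8)
cv2.imwrite("pics/s3.png",i)
```

```text
t 3.40 loader x 2.4 y -194.4 z 106.5 rpy [-2. -0. -1.] open 57.8 F lx 0.0 ly -0.5 z -0.7
col 241
166 [35 32 32] [  92. -160.  252.]
168 [30 29 29] [  90. -162.  244.]
170 [47 45 46] [  86. -165.  236.]
172 [42 41 41] [  85. -166.  229.]
174 [30 28 28] [  85. -167.  224.]
176 [28 27 27] [  43. -196.  186.]
178 [27 26 26] [  41. -198.  178.]
180 [29 27 27] [  42. -197.  173.]
182 [30 29 28] [  42. -198.  166.]
184 [31 30 31] [  41. -198.  159.]
186 [34 32 33] [  34. -204.  146.]
188 [46 44 44] [  37. -202.  143.]
190 [55 53 54] [-127. -318.   -2.]
192 [57 55 56] [-114. -309.    1.]
194 [56 54 55] [-106. -304.   -1.]
196 [56 54 55] [ -97. -298.   -1.]
198 [59 57 58] [ -88. -293.   -1.]
200 [ 97  98 102] [ -76. -284.    2.]
202 [129 132 137] [ -44. -262.   22.]
col 244
166 [37 37 39] [  82. -159.  247.]
168 [34 33 34] [  81. -159.  241.]
170 [29 28 28] [  81. -160.  235.]
172 [30 28 29] [  80. -160.  229.]
174 [33 30 32] [  80. -161.  223.]
176 [29 27 27] [  42. -187.  188.]
178 [28 27 27] [  42. -188.  181.]
180 [27 25 25] [  41. -189.  175.]
182 [27 27 26] [  40. -189.  168.]
184 [27 2
[... 337 characters left out ...]
  -2.]
col 257
166 [37 36 36] [ -25. -190.  182.]
168 [38 36 36] [ -26. -190.  175.]
170 [37 35 34] [ -25. -190.  169.]
172 [36 34 34] [ -28. -192.  161.]
174 [38 35 35] [ -24. -189.  157.]
176 [38 36 36] [ -25. -190.  150.]
178 [44 41 43] [ -27. -192.  142.]
180 [55 52 53] [-203. -302.    1.]
182 [56 54 56] [-194. -297.   -1.]
184 [56 54 55] [-183. -290.   -1.]
186 [61 58 60] [-170. -282.    2.]
188 [89 89 93] [ -44. -203.   95.]
190 [101 103 107] [ -42. -201.   89.]
192 [102 103 107] [ -44. -203.   81.]
194 [102 104 108] [ -44. -203.   74.]
196 [103 105 109] [ -44. -203.   66.]
198 [103 105 109] [ -44. -204.   58.]
200 [101 103 107] [ -45. -204.   50.]
202 [101 102 107] [ -46. -205.   42.]
```

View pics/s3.png

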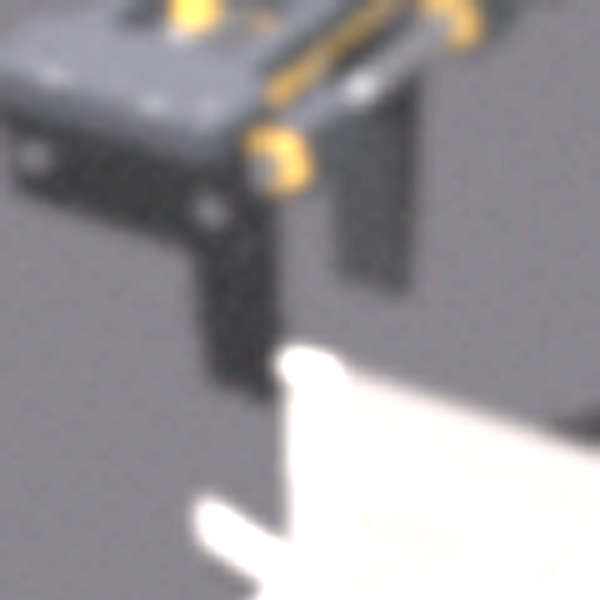

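Run:
```python
from h import *
d=pickle.load(open("cam0.pkl","rb"))
np.set_printoptions(suppress=True,precision=0,linewidth=200)
c=d["scene"];p=np.array([183.3,-597.2,179.6]);print(proj(c,p))
for n in d:
    P=cloud(d[n]).reshape(-1,3); m=np.linalg.norm(P[:,:2]-p[:2],axis=1)<95; q=P[m&(P[:,2]>60)]; print(n,len(q),np.sort(q[:,2])[:10] if len(q) else "")
i=cv2.resize(c["pixels"][20:95,180:280],(800,600),interpolation=cv2.INTER_CUBIC)
u=proj(c,p)[0]; print(u); cv2.circle(i,tuple(int(v) for v in (u-[180,20])*8),5,(0,0,255),-1)
cv2.imwrite("pics/s4.png",np.clip(i*2.,0,255))
```

```text
[[229.  88.]]
scene 1962 [214. 215. 215. 215. 216. 216. 217. 218. 219. 220.]
top 1182 [214. 214. 214. 215. 215. 215. 216. 216. 216. 217.]
[229.  88.][ WARN:0@0.249] global loadsave.cpp:1063 imwrite_ Unsupported depth image for selected encoder is fallbacked to CV_8U.
```

View pics/s4.png

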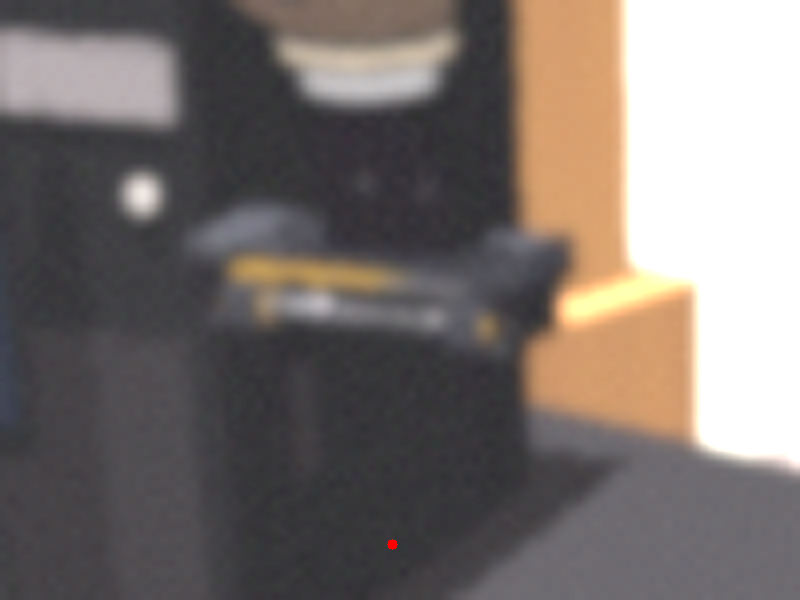

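The seen fingertips end about 35 mm above the reported TCP, both now and in the start picture. I need to know which is right before I rely on z. Safe test: lower the TCP to z = 70, which puts the seen tips at 105, above the gate, then move 20 mm outwards. If the reported TCP is right the gate will move.

```bash
python3 -m inch '[0,0.012,0.001,0,0,0,-0.22, 0,0.012,0,0,0,0,-0.22, 0,0.012,0,0,0,0,-0.22, 0,0,0,0,0,0,-0.22, 0,0,0,0,0,0,-0.22]'
python3 -m inch '[0,0,-0.004,0,0,0,-0.22, 0,0,-0.004,0,0,0,-0.22, 0,0,-0.004,0,0,0,-0.22, 0,0,-0.004,0,0,0,-0.22, 0,0,-0.004,0,0,0,-0.22, 0,0,0,0,0,0,-0.22]'
python3 - <<'E'
from h import *
from cell import env
st(env)
c=env.read_camera("scene"); st(env)
P=cloud(c).reshape(-1,3);D=P[:,:2]-O;L=np.c_[D@EX,D@EY,P[:,2]]
m=(L[:,0]>-90)&(L[:,0]<-30)&(L[:,1]>-235)&(L[:,1]<-120)&(L[:,2]>75)&(L[:,2]<97)
print("gate x med",np.nanmedian(L[m,0]))
i=cv2.resize(c["pixels"][130:245,200:350],(780,598),interpolation=cv2.INTER_CUBIC)
cv2.imwrite("pics/s5.png",i)
E
```

```text
t: 3.9
eef_pos: [624.5, -106.6, 68.6]
tcp_rot: [-1.572, 0.0, -1.432]
ft_force: [-0.6, -0.7, -0.1]
opening: 0.611
t: 4.5
eef_pos: [604.4, -109.5, 69.3]
tcp_rot: [-1.571, -0.0, -1.432]
ft_force: [0.2, 0.3, 1.1]
opening: 0.61
t 4.50 loader x -17.5 y -193.9 z 69.3 rpy [-1.571 -0.    -1.432] open 58.0 F lx 0.3 ly 0.2 z 1.1
t 4.55 loader x -17.1 y -193.9 z 69.3 rpy [-1.571 -0.    -1.432] open 58.1 F lx 0.8 ly 0.6 z 0.5
gate x med -44.43566040127177
```

View pics/s5.png

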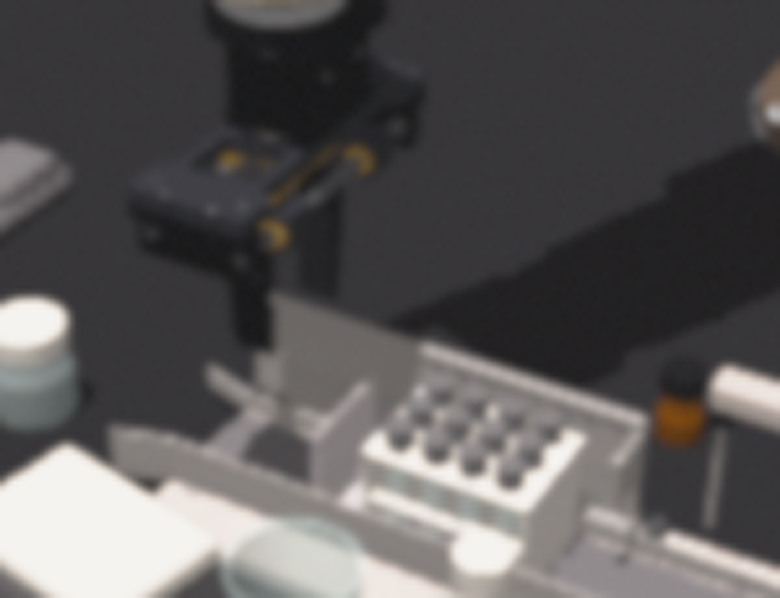

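The gate did not move (still at x −44) although the reported tip would have been 13 mm past it. So the cameras are right and the real tips are about 35 mm above the reported TCP. For tips at z ≈ 50 I command z ≈ 15. I'll go back in first, then down in two stages, watching the force.

```bash
python3 -m inch '[0,0,0.005,0,0,0,-0.22, 0,0,0.005,0,0,0,-0.22, 0,0,0.005,0,0,0,-0.22, 0,0,0.005,0,0,0,-0.22, 0,0,0,0,0,0,-0.22, 0,0.009,0,0,0,0,-0.22, 0,0.009,0,0,0,0,-0.22, 0,0.009,0,0,0,0,-0.22, 0,0,0,0,0,0,-0.22, 0,0,0,0,0,0,-0.22]'
python3 - <<'E'
from h import *
from cell import env
st(env)
c=env.read_camera("scene"); st(env)
P=cloud(c).reshape(-1,3);D=P[:,:2]-O;L=np.c_[D@EX,D@EY,P[:,2]]
q=L[(L[:,0]>30)&(L[:,0]<60)&(L[:,1]>-215)&(L[:,1]<-170)&(L[:,2]>45)&(L[:,2]<150)];print(len(q),np.sort(q[:,2])[:8],np.percentile(q,[2,98],axis=0))
i=cv2.resize(c["pixels"][130:245,200:350],(780,598),interpolation=cv2.INTER_CUBIC)
cv2.imwrite("pics/s6.png",i)
E
```

```text
t: 5.55
eef_pos: [624.5, -106.7, 41.8]
tcp_rot: [-1.571, 0.0, -1.432]
ft_force: [0.3, 1.0, 0.7]
opening: 0.609
t 5.55 loader x 2.9 y -193.8 z 41.8 rpy [-1.571  0.    -1.432] open 57.8 F lx 0.4 ly 0.9 z 0.7
t 5.60 loader x 3.1 y -193.9 z 42.1 rpy [-1.571 -0.    -1.432] open 58.0 F lx 0.3 ly 0.7 z -0.0
111 [75.139361   77.04922029 77.17700576 77.75759102 78.77766116 79.04589741
 79.53716149 80.2135113 ] [[  33.84678551 -204.01102069   77.29312281]
 [  44.69936952 -180.78942103  138.12182505]]
```

View pics/s6.png

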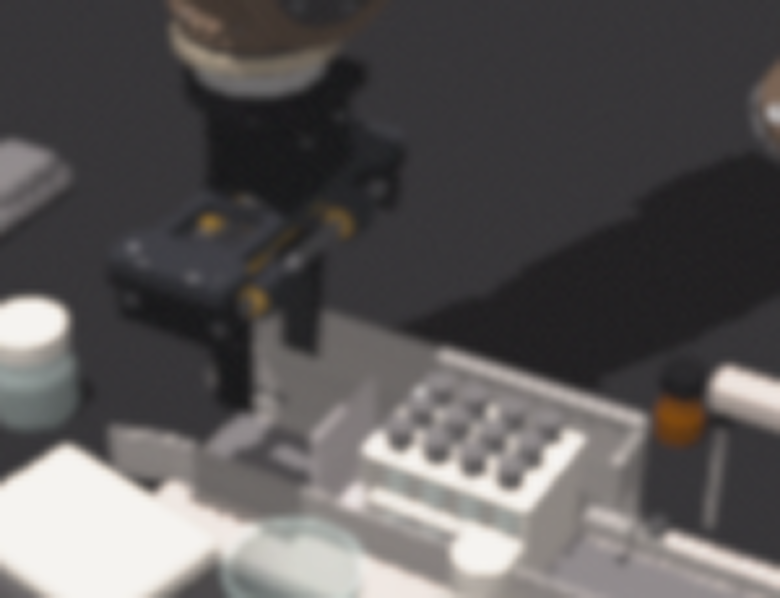

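Tips are at z ≈ 77 (reported 42), both inside the gate. Down 27 mm more, then press the gate out in steps.

```bash
python3 -m inch '[0,0.009,0,0,0,0,-0.22, 0,0.009,0,0,0,0,-0.22, 0,0.009,0,0,0,0,-0.22, 0,0,0,0,0,0,-0.22, 0,0,0,0,0,0,-0.22]'
python3 -m inch '[0,0,-0.004,0,0,0,-0.22, 0,0,-0.004,0,0,0,-0.22, 0,0,-0.004,0,0,0,-0.22, 0,0,-0.004,0,0,0,-0.22, 0,0,-0.004,0,0,0,-0.22, 0,0,0,0,0,0,-0.22]'
python3 -c "
from h import *
from cell import env
st(env)"
```

```text
t: 6.1
eef_pos: [624.5, -106.6, 14.7]
tcp_rot: [-1.571, 0.0, -1.432]
ft_force: [-0.4, 0.2, 0.1]
opening: 0.608
t: 6.7
eef_pos: [604.7, -109.6, 15.3]
tcp_rot: [-1.57, -0.0, -1.432]
ft_force: [2.5, 1.6, -0.7]
opening: 0.608
t 6.70 loader x -17.2 y -193.9 z 15.3 rpy [-1.57  -0.    -1.432] open 57.7 F lx 2.7 ly 1.3 z -0.7
```

Contact: +2.7 N. Continue to x ≈ −33.

```bash
python3 -m inch '[0,0,-0.004,0,0,0,-0.22, 0,0,-0.004,0,0,0,-0.22, 0,0,-0.004,0,0,0,-0.22, 0,0,-0.004,0,0,0,-0.22, 0,0,0,0,0,0,-0.22, 0,0,0,0,0,0,-0.22]'
cat > gate.py <<'E'
from h import *
from cell import env
import sys
st(env)
c=env.read_camera("scene")
P=cloud(c).reshape(-1,3);D=P[:,:2]-O;L=np.c_[D@EX,D@EY,P[:,2]]
m=(L[:,0]>-115)&(L[:,0]<-35)&(L[:,1]>-150)&(L[:,1]<-15)&(L[:,2]>45)&(L[:,2]<100)
q=L[m]
v=cv2.fitLine(q[:,[0,2]].astype(np.float32),cv2.DIST_HUBER,0,.01,.01).ravel();v[:2]*=np.sign(v[1])
print("gate angle",np.arctan2(-v[0],v[1]),len(q),"top",q[:,2].max(),q[:,0].min())
q=L[(abs(L[:,0]+2)<22)&(L[:,2]>80)&(L[:,2]<93)&(L[:,1]>-140)&(L[:,1]<60)]
if len(q): print("tubes top y 2..98%",np.percentile(q[:,1],[2,98]))
i=cv2.resize(c["pixels"][130:250,205:365],(800,600),interpolation=cv2.INTER_CUBIC)
cv2.imwrite(sys.argv[1],i)
E
python3 gate.py pics/s7.png
```

```text
t: 7.3
eef_pos: [589.3, -111.8, 15.4]
tcp_rot: [-1.57, -0.0, -1.432]
ft_force: [4.0, -0.2, 2.4]
opening: 0.611
t 7.30 loader x -32.7 y -194.0 z 15.4 rpy [-1.57  -0.    -1.432] open 58.0 F lx 4.0 ly -0.8 z 2.4
gate angle 0.5689443 534 top 85.03736504060714 -89.10300083066589
tubes top y 2..98% [-103.36178255  -27.59768261]
```

View pics/s7.png

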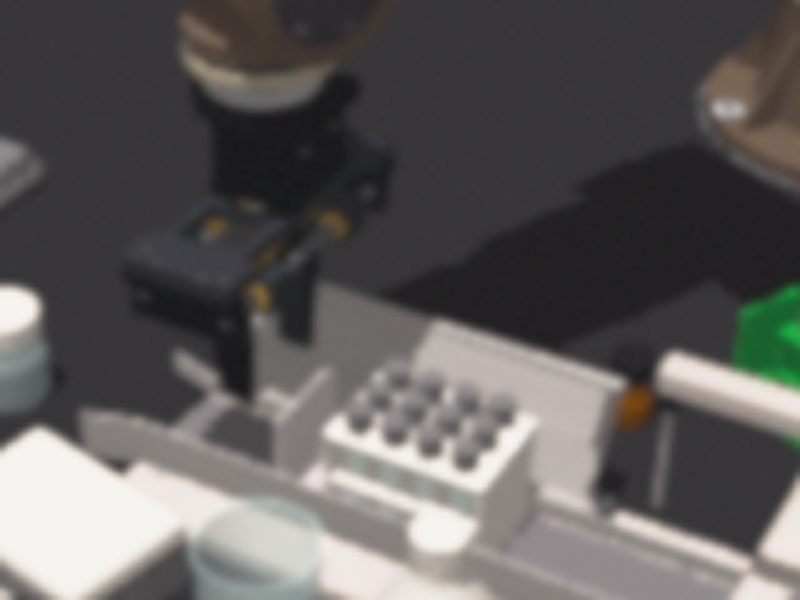

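```bash
cat > ang.py <<'E'
from h import *
from cell import env
c=env.read_camera("scene")
P=cloud(c).reshape(-1,3);D=P[:,:2]-O;L=np.c_[D@EX,D@EY,P[:,2]]
for a,b in((-230,-170),(-170,-120),(-110,-60),(-60,-15)):
    q=L[(L[:,1]>a)&(L[:,1]<b)&(L[:,0]>-110)&(L[:,0]<-48)&(L[:,2]>48)&(L[:,2]<98)]
    if len(q)<10: continue
    an=np.arctan2(-(q[:,0]+44.4),q[:,2]-20); r=np.hypot(q[:,0]+44.4,q[:,2]-20)
    print(a,len(q),"ang",np.percentile(an[r>45],[25,50,75]).round(2),"rmax",r.max().round())
E
python3 ang.py
```

```text
-230 174 ang [0.29 0.4  0.6 ] rmax 80.0
-170 196 ang [0.57 0.6  0.62] rmax 74.0
-110 174 ang [0.57 0.6  0.62] rmax 74.0
-60 197 ang [0.57 0.59 0.62] rmax 75.0
```

Gate at 0.60 rad; 10 mm more is needed.

```bash
python3 -m inch '[0,0,-0.004,0,0,0,-0.22, 0,0,-0.004,0,0,0,-0.22, 0,0,-0.002,0,0,0,-0.22, 0,0,0,0,0,0,-0.22, 0,0,0,0,0,0,-0.22]'
python3 ang.py; python3 gate.py pics/s8.png
```

```text
t: 7.9
eef_pos: [579.0, -113.0, 15.2]
tcp_rot: [-1.571, 0.0, -1.432]
ft_force: [2.6, 0.2, 1.9]
opening: 0.612
-230 159 ang [0.45 0.62 0.8 ] rmax 84.0
-170 168 ang [0.78 0.79 0.82] rmax 75.0
-110 166 ang [0.78 0.8  0.82] rmax 75.0
-60 177 ang [0.78 0.8  0.83] rmax 74.0
t 7.95 loader x -43.1 y -193.8 z 15.1 rpy [-1.571  0.    -1.432] open 58.0 F lx 1.9 ly 0.0 z 2.4
gate angle 0.794896 501 top 73.30042750641942 -100.48989275021309
tubes top y 2..98% [-104.37014911  -25.77064639]
```

View pics/s8.png

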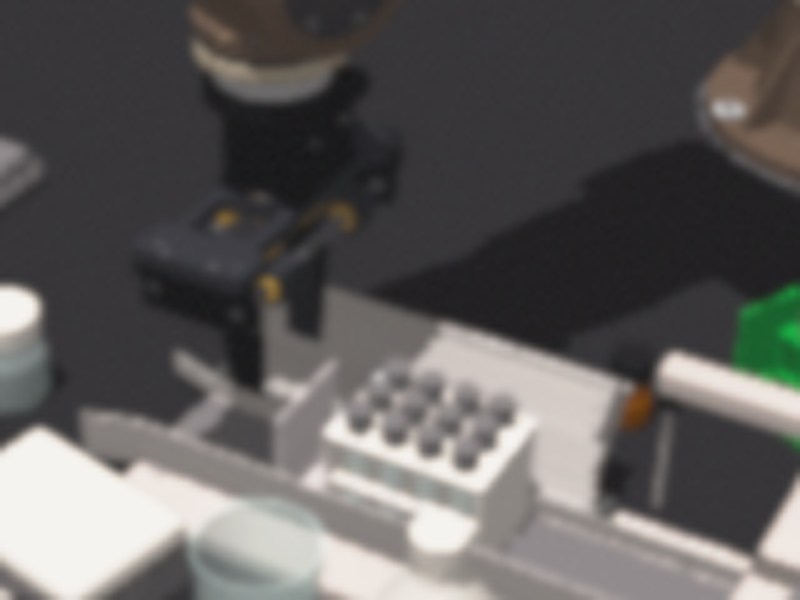

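The gate is held at 0.79 rad, clear of the rack. Advancing to the push plate.

```bash
python3 -m inch '[-0.004,0,0,0,0,0,-0.22, -0.005,0,0,0,0,0,-0.22, -0.005,0,0,0,0,0,-0.22, -0.004,0,0,0,0,0,-0.22, -0.004,0,0,0,0,0,-0.22, -0.003,0,0,0,0,0,-0.22, -0.002,0,0,0,0,0,-0.22]'
python3 -m inch '[-0.002,0,0,0,0,0,-0.22, -0.002,0,0,0,0,0,-0.22, -0.002,0,0,0,0,0,-0.22, -0.002,0,0,0,0,0,-0.22, -0.002,0,0,0,0,0,-0.22]'
python3 gate.py pics/s9.png; python3 ang.py
```

```text
t: 8.7
eef_pos: [575.3, -86.0, 15.1]
tcp_rot: [-1.571, -0.0, -1.432]
ft_force: [2.7, -1.8, 1.8]
opening: 0.61
t: 9.2
eef_pos: [574.1, -76.6, 15.1]
tcp_rot: [-1.571, -0.0, -1.432]
ft_force: [2.5, -4.2, 1.8]
opening: 0.61
t 9.20 loader x -42.9 y -157.0 z 15.1 rpy [-1.571 -0.    -1.432] open 57.9 F lx 1.8 ly -4.5 z 1.8
gate angle 0.7690976 528 top 98.3505708320968 -100.1795364920572
tubes top y 2..98% [-102.170401    -21.90313754]
-230 17 ang [0.78 0.79 0.8 ] rmax 52.0
-170 172 ang [0.51 0.76 0.81] rmax 82.0
-110 171 ang [0.78 0.8  0.82] rmax 75.0
-60 170 ang [0.78 0.8  0.82] rmax 74.0
```

View pics/s9.png

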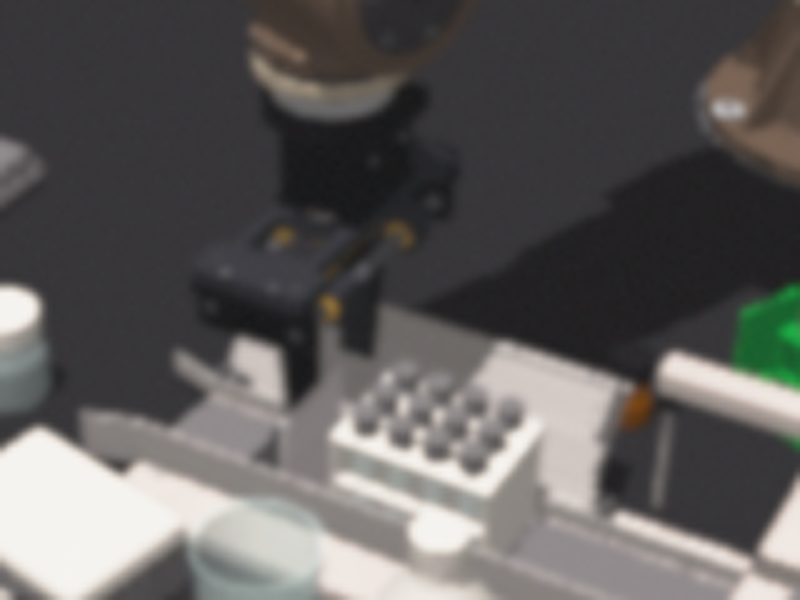

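In contact (−4.5 N) and the rack has started to move about 3 mm. Pushing at 40 mm/s.

```bash
python3 -m inch '[-0.003,0,0,0,0,0,-0.22, -0.004,0,0,0,0,0,-0.22, -0.004,0,0,0,0,0,-0.22, -0.004,0,0,0,0,0,-0.22, -0.004,0,0,0,0,0,-0.22, -0.004,0,0,0,0,0,-0.22, -0.004,0,0,0,0,0,-0.22, -0.004,0,0,0,0,0,-0.22, -0.004,0,0,0,0,0,-0.22]'
python3 gate.py pics/s10.png; python3 ang.py
```

```text
t: 10.2
eef_pos: [569.2, -41.9, 15.1]
tcp_rot: [-1.571, -0.0, -1.432]
ft_force: [2.3, -4.9, 2.5]
opening: 0.606
t 10.20 loader x -42.9 y -122.0 z 15.1 rpy [-1.571 -0.    -1.432] open 57.6 F lx 1.6 ly -5.2 z 2.5
gate angle 0.78437907 469 top 98.93833816090198 -100.04760816822734
tubes top y 2..98% [-128.31024935   12.65009419]
-170 36 ang [0.52 0.57 0.66] rmax 62.0
-110 190 ang [0.77 0.8  0.82] rmax 84.0
-60 162 ang [0.78 0.8  0.82] rmax 74.0
```

View pics/s10.png

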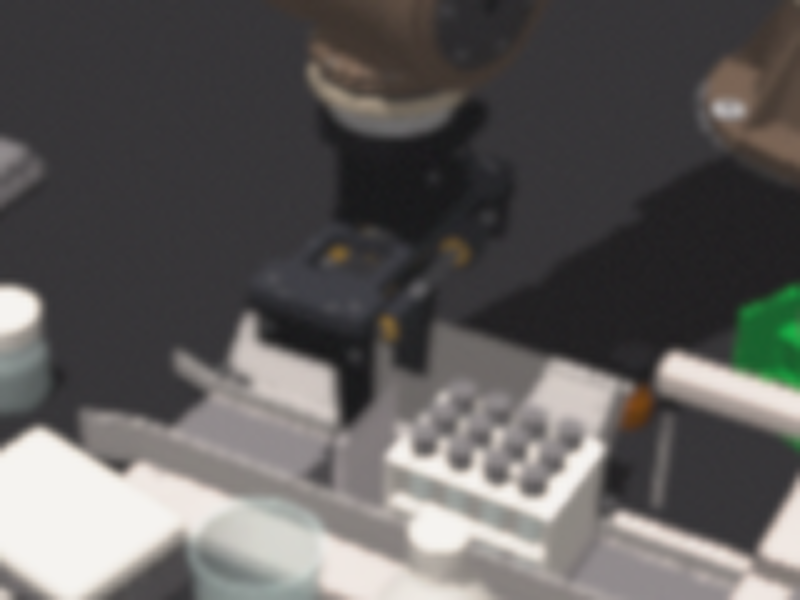

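```bash
python3 -m inch '[-0.004,0,0,0,0,0,-0.22, -0.004,0,0,0,0,0,-0.22, -0.004,0,0,0,0,0,-0.22, -0.004,0,0,0,0,0,-0.22, -0.004,0,0,0,0,0,-0.22, -0.004,0,0,0,0,0,-0.22, -0.004,0,0,0,0,0,-0.22, -0.004,0,0,0,0,0,-0.22, -0.004,0,0,0,0,0,-0.22, -0.004,0,0,0,0,0,-0.22]'
python3 -m inch '[-0.004,0,0,0,0,0,-0.22, -0.004,0,0,0,0,0,-0.22, -0.004,0,0,0,0,0,-0.22, -0.003,0,0,0,0,0,-0.22, -0.003,0,0,0,0,0,-0.22, -0.003,0,0,0,0,0,-0.22]'
python3 gate.py pics/s11.png; python3 ang.py
```

```text
t: 11.3
eef_pos: [563.6, -2.3, 15.1]
tcp_rot: [-1.571, -0.0, -1.432]
ft_force: [2.8, -5.7, 2.4]
opening: 0.609
t: 11.9
eef_pos: [560.7, 18.5, 15.1]
tcp_rot: [-1.571, -0.0, -1.432]
ft_force: [2.8, -4.6, 2.7]
opening: 0.61
t 11.90 loader x -43.0 y -61.1 z 15.1 rpy [-1.571 -0.    -1.432] open 57.9 F lx 2.1 ly -5.0 z 2.7
gate angle 0.78738356 222 top 99.97127171042628 -97.92125215890276
tubes top y 2..98% [-68.08686283  58.00266593]
-230 198 ang [0.78 0.8  0.82] rmax 74.0
-170 18 ang [0.77 0.78 0.8 ] rmax 73.0
-110 17 ang [0.55 0.58 0.6 ] rmax 51.0
-60 183 ang [0.75 0.79 0.82] rmax 84.0
```

View pics/s11.png

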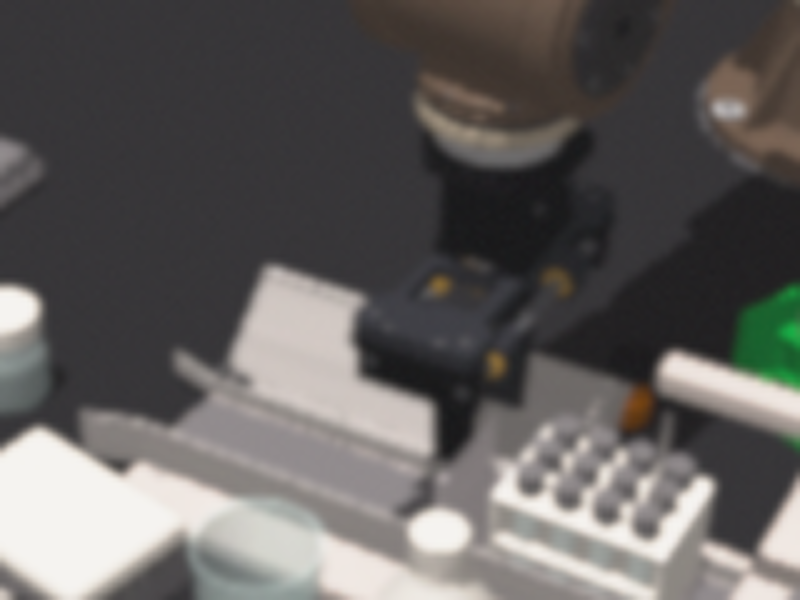

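About 28 mm to go. Slowing to 20 mm/s.

```bash
python3 -m inch '[-0.003,0,0,0,0,0,-0.22, -0.002,0,0,0,0,0,-0.22, -0.002,0,0,0,0,0,-0.22, -0.002,0,0,0,0,0,-0.22, -0.002,0,0,0,0,0,-0.22, -0.002,0,0,0,0,0,-0.22, -0.002,0,0,0,0,0,-0.22, -0.002,0,0,0,0,0,-0.22, -0.002,0,0,0,0,0,-0.22]'
python3 -m inch '[-0.001,0,0,0,0,0,-0.22, -0.001,0,0,0,0,0,-0.22, -0.001,0,0,0,0,0,-0.22, -0.001,0,0,0,0,0,-0.22]'
python3 -c "
from h import *
from cell import env
st(env)"
```

```text
t: 12.9
eef_pos: [558.0, 37.2, 15.1]
tcp_rot: [-1.571, -0.0, -1.432]
ft_force: [3.5, -5.8, 1.0]
opening: 0.611
t: 13.3
eef_pos: [557.5, 41.1, 15.1]
tcp_rot: [-1.571, -0.0, -1.432]
ft_force: [2.8, -5.1, 2.7]
opening: 0.609
t 13.30 loader x -43.0 y -38.2 z 15.1 rpy [-1.571 -0.    -1.432] open 57.9 F lx 2.1 ly -5.5 z 2.7
```

Expected home is near y ≈ −33. Continuing 1 mm per row in short calls, watching the force.

```bash
for i in 1 ; do python3 -m inch '[-0.001,0,0,0,0,0,-0.22, -0.001,0,0,0,0,0,-0.22, -0.001,0,0,0,0,0,-0.22]'; done
```

```text
t: 13.6
eef_pos: [557.1, 44.1, 15.1]
tcp_rot: [-1.571, -0.0, -1.432]
ft_force: [2.4, -4.9, 2.0]
opening: 0.612
```

```bash
python3 gate.py pics/s12.png
```

```text
t 13.60 loader x -43.0 y -35.2 z 15.1 rpy [-1.571 -0.    -1.432] open 58.2 F lx 1.7 ly -5.2 z 2.0
gate angle 0.7843227 169 top 96.3180454629322 -98.48147876608401
tubes top y 2..98% [-44.05213598  53.77969783]
```

View pics/s12.png

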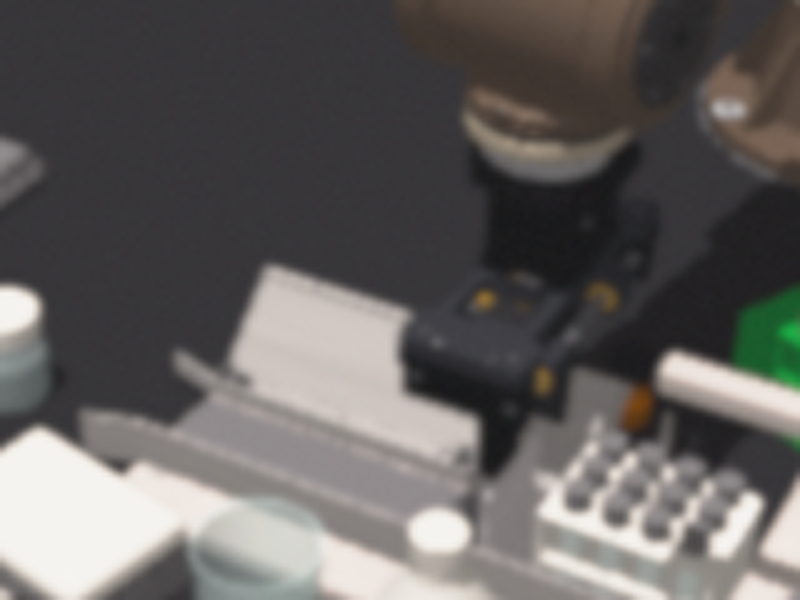

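```bash
python3 -m inch '[-0.001,0,0,0,0,0,-0.22, -0.001,0,0,0,0,0,-0.22]'
```

```text
t: 13.85
eef_pos: [556.8, 46.1, 15.1]
tcp_rot: [-1.571, -0.0, -1.432]
ft_force: [3.2, -4.8, 2.7]
opening: 0.609
```

```bash
python3 -m inch '[-0.001,0,0,0,0,0,-0.22, -0.001,0,0,0,0,0,-0.22]'
```

```text
t: 14.05
eef_pos: [556.5, 48.0, 15.1]
tcp_rot: [-1.571, -0.0, -1.432]
ft_force: [2.4, -4.8, 1.9]
opening: 0.61
```

```bash
python3 -m inch '[-0.001,0,0,0,0,0,-0.22, -0.001,0,0,0,0,0,-0.22]'
```

```text
t: 14.25
eef_pos: [556.2, 50.0, 15.1]
tcp_rot: [-1.571, -0.0, -1.432]
ft_force: [3.9, -5.8, 2.5]
opening: 0.61
```

Run:
```python
from h import *
from cell import env
st(env)
for n in("top","scene"):
    c=env.read_camera(n)
    P=cloud(c).reshape(-1,3);D=P[:,:2]-O;L=np.c_[D@EX,D@EY,P[:,2]]
    q=L[(abs(L[:,0])<28)&(L[:,2]>70)&(L[:,2]<100)&(L[:,1]>15)&(L[:,1]<109)]
    print(n,len(q),np.percentile(q[:,1],[0,2,50,98,100]))
    i=c["pixels"][130:235,80:220] if n=="top" else c["pixels"][190:280,290:410]
    cv2.imwrite(f"pics/{n}13.png",cv2.resize(i,(800,600),interpolation=cv2.INTER_CUBIC))
```

```text
t 14.25 loader x -43.0 y -29.2 z 15.1 rpy [-1.571 -0.    -1.432] open 57.9 F lx 3.0 ly -6.3 z 2.5
top 13 [ 94.99453499  95.1571034  103.49783736 105.51376019 105.59682394]
scene 546 [ 15.63218987  17.59589964  69.77143604 107.52137838 108.93964271]
```

View pics/top13.png

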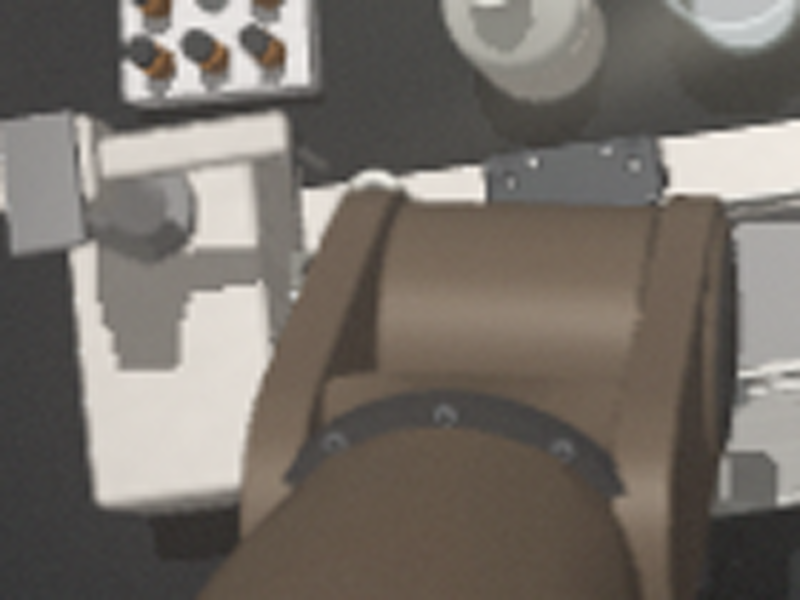

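View pics/scene13.png

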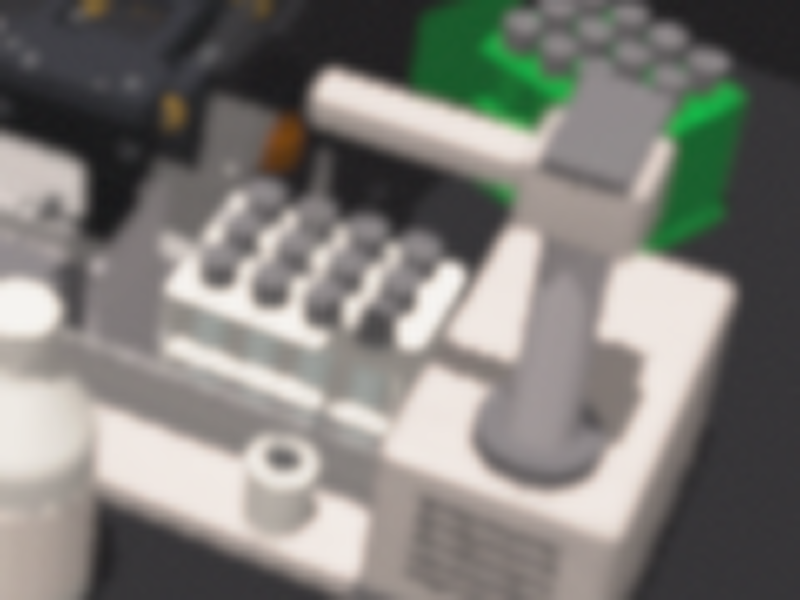

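Very close to the stops, and the force is only slightly up (−6.3). Continuing in single small steps.

```bash
python3 -m inch '[-0.001,0,0,0,0,0,-0.22, 0,0,0,0,0,0,-0.22]'
```

```text
t: 14.55
eef_pos: [556.4, 50.7, 15.3]
tcp_rot: [-1.57, -0.001, -1.432]
ft_force: [3.7, -7.0, 3.3]
opening: 0.608
```

```bash
python3 -m inch '[-0.001,0,0,0,0,0,-0.22, 0,0,0,0,0,0,-0.22]'
```

```text
t: 14.75
eef_pos: [556.9, 50.9, 15.5]
tcp_rot: [-1.569, -0.002, -1.433]
ft_force: [4.4, -14.0, 4.9]
opening: 0.607
```

Stalled at y = 50.9 with the force rising to 14 N: home against the stops. Drawing back with the gate still held open.

```bash
python3 -m inch '[0.001,0,0,0,0,0,-0.22, 0.001,0,0,0,0,0,-0.22, 0.002,0,0,0,0,0,-0.22, 0.004,0,0,0,0,0,-0.22, 0.006,0,0,0,0,0,-0.22, 0.01,0,0,0,0,0,-0.22, 0.01,0,0,0,0,0,-0.22, 0.01,0,0,0,0,0,-0.22, 0.01,0,0,0,0,0,-0.22, 0.01,0,0,0,0,0,-0.22]'
python3 -m inch '[0.01,0,0,0,0,0,-0.22, 0.01,0,0,0,0,0,-0.22, 0.006,0,0,0,0,0,-0.22, 0,0,0,0,0,0,-0.22, 0,0,0,0,0,0,-0.22]'
python3 - <<'E'
from h import *
from cell import env
st(env)
for n in("top","scene"):
    c=env.read_camera(n)
    P=cloud(c).reshape(-1,3);D=P[:,:2]-O;L=np.c_[D@EX,D@EY,P[:,2]]
    q=L[(abs(L[:,0])<28)&(L[:,2]>76)&(L[:,2]<90)&(L[:,1]>-15)&(L[:,1]<109)]
    if len(q): print(n,len(q),np.percentile(q[:,1],[0,2,50,98,100]))
    q=L[(abs(L[:,0])<28)&(L[:,2]>40)&(L[:,2]<76)&(L[:,1]>-35)&(L[:,1]<-8)]
    if len(q): print("plate",len(q),np.percentile(q[:,1],[5,50,95]))
    i=c["pixels"][130:235,80:220] if n=="top" else c["pixels"][150:270,250:410]
    cv2.imwrite(f"pics/{n}14.png",cv2.resize(i,(800,600),interpolation=cv2.INTER_CUBIC))
E
```

```text
t: 15.75
eef_pos: [564.9, -12.1, 15.1]
tcp_rot: [-1.571, -0.0, -1.432]
ft_force: [1.4, 2.0, 3.0]
opening: 0.605
t: 16.25
eef_pos: [568.7, -37.3, 15.2]
tcp_rot: [-1.57, -0.001, -1.432]
ft_force: [2.8, -1.9, 2.2]
opening: 0.61
t 16.25 loader x -42.8 y -117.4 z 15.2 rpy [-1.570e+00 -1.000e-03 -1.432e+00] open 57.9 F lx 2.5 ly -2.2 z 2.2
top 465 [ 12.11364068  13.44903186  57.98694064 105.35830851 106.31637878]
plate 4 [-18.51401382 -18.23501912 -17.92875756]
scene 272 [ 15.34243817  16.98173556  76.00977882 107.74990175 108.88519128]
plate 93 [-15.5555111  -13.68179752 -12.82772464]
```

View pics/scene14.png

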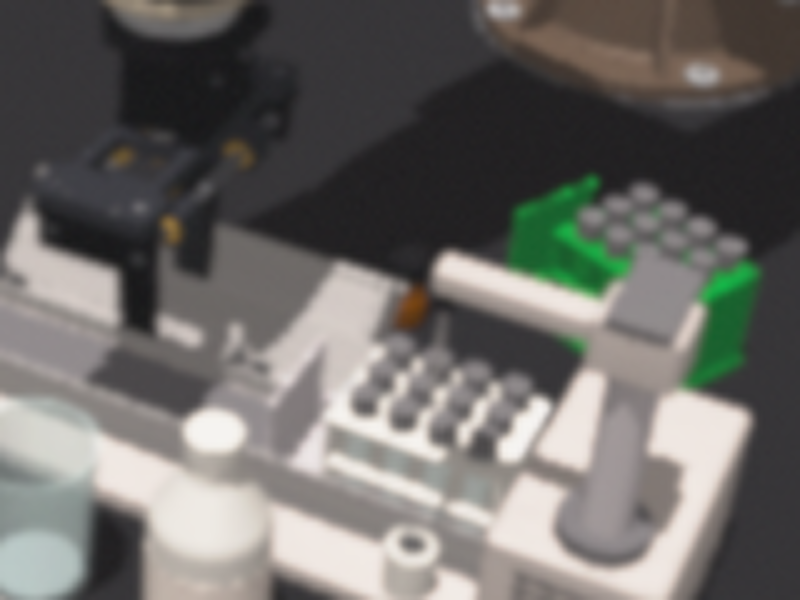

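View pics/top14.png

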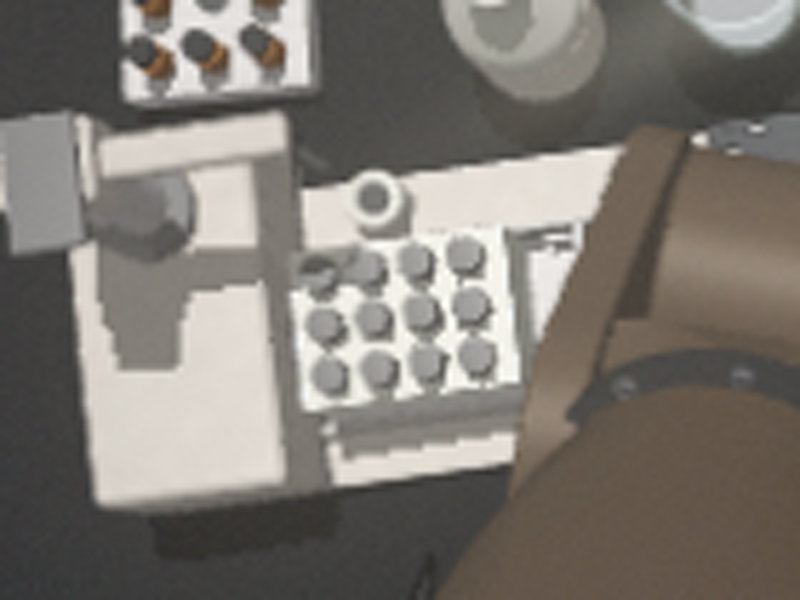

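The rack is home: tubes' rear edge at y ≈ 12–13, push plate at −18. The gate end will fall into the gap. Letting the gate follow the finger shut.

```bash
python3 -m inch '[0,0,0.005,0,0,0,-0.22, 0,0,0.005,0,0,0,-0.22, 0,0,0.005,0,0,0,-0.22, 0,0,0.005,0,0,0,-0.22, 0,0,0.005,0,0,0,-0.22, 0,0,0.005,0,0,0,-0.22, 0,0,0.005,0,0,0,-0.22, 0,0,0.005,0,0,0,-0.22, 0,0,0.003,0,0,0,-0.22, 0,0,0.003,0,0,0,-0.22]'
python3 -m inch '[0,0,0,0,0,0,-0.22, 0,0,0,0,0,0,-0.22]'
python3 gate.py pics/s15.png;python3 ang.py
```

```text
t: 17.35
eef_pos: [613.9, -30.3, 14.9]
tcp_rot: [-1.571, 0.0, -1.432]
ft_force: [0.1, -0.2, 0.1]
opening: 0.612
t: 17.55
eef_pos: [613.8, -30.4, 15.0]
tcp_rot: [-1.571, -0.0, -1.432]
ft_force: [-0.2, 0.3, 0.1]
opening: 0.603
t 17.55 loader x 2.8 y -116.8 z 15.0 rpy [-1.571 -0.    -1.432] open 57.3 F lx -0.1 ly 0.3 z 0.1
gate angle -0.011696414 449 top 96.2780121155872 -48.9761427144019
tubes top y 2..98% [ 3.5128469 59.3295067]
```

View pics/s15.png

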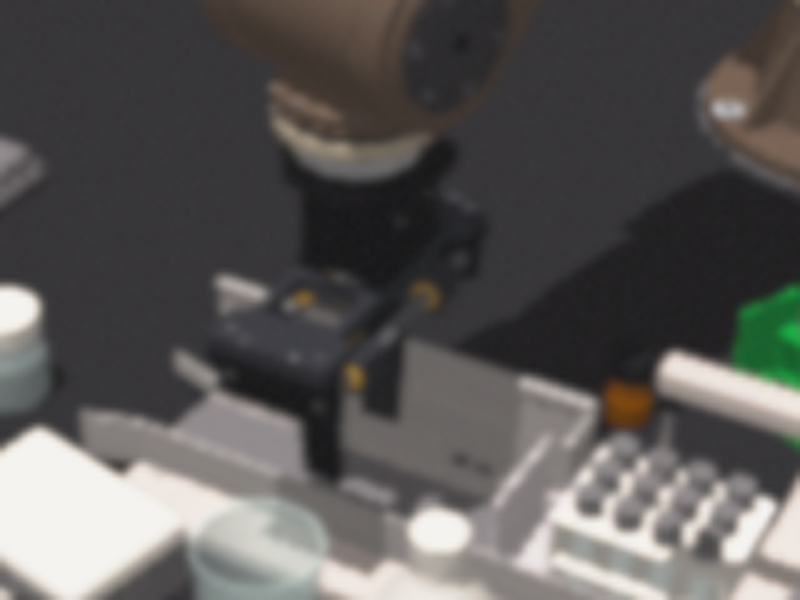

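Gate shut (angle ≈ −0.01) with forces at zero. Lifting straight out, then back so both cameras have a clear view.

```bash
python3 -m inch '[0,-0.015,0,0,0,0,-0.22, 0,-0.025,0,0,0,0,-0.22, 0,-0.03,0,0,0,0,-0.22, 0,-0.03,0,0,0,0,-0.22, 0,-0.03,0,0,0,0,-0.22, 0,-0.03,0,0,0,0,-0.22, 0,0,0,0,0,0,-0.22]'
python3 -m inch '[0.03,0,-0.02,0,0,0,-0.22, 0.03,0,-0.02,0,0,0,-0.22, 0.03,0,-0.02,0,0,0,-0.22, 0.03,0,-0.02,0,0,0,-0.22, 0.03,0,-0.02,0,0,0,-0.22, 0.03,0,-0.02,0,0,0,-0.22, 0.03,0,-0.02,0,0,0,-0.22, 0.03,0,-0.02,0,0,0,-0.22, 0,0,0,0,0,0,-0.22, 0,0,0,0,0,0,-0.22]'
python3 gate.py pics/s16.png
python3 - <<'E'
from h import *
from cell import env
st(env)
c=env.read_camera("top")
P=cloud(c).reshape(-1,3);D=P[:,:2]-O;L=np.c_[D@EX,D@EY,P[:,2]]
q=L[(abs(L[:,0])<30)&(L[:,2]>76)&(L[:,2]<90)&(L[:,1]>3)&(L[:,1]<108)]; print("tubes",np.percentile(q[:,1],[2,98]))
q=L[(abs(L[:,0])<28)&(L[:,2]>60)&(L[:,2]<78)&(L[:,1]>-35)&(L[:,1]<-8)]; print("plate",len(q),np.median(q[:,1]),np.polyfit(q[:,0],q[:,1],1))
q=L[(L[:,0]>-33)&(L[:,0]<0)&(abs(L[:,1])<8)&(L[:,2]>78)]; print("gate end",len(q),np.median(q[:,1]),q[:,0].max())
cv2.imwrite("pics/top16.png",cv2.resize(c["pixels"][20:320],(780,457),interpolation=cv2.INTER_CUBIC))
d=pickle.load(open("cam0.pkl","rb"))["top"]; 
P0=cloud(d).reshape(c["depth"].shape+(3,));P1=cloud(c)
f=.64
for n,(a,b) in dict(bottle=(260,195),beaker=(325,175),vial=(300,385),jar=(497,250),tip=(408,185),green=(222,420),mouse=(605,340),block=(185,212)).items():
    y,x=int(b*f),int(a*f); w=np.s_[y-14:y+15,x-14:x+15]
    print(n,"pix diff mean",np.abs(c["pixels"][w].astype(float)-d["pixels"][w]).mean().round(1),"depth diff med",np.nanmedian(abs(P1[w][...,2]-P0[w][...,2])).round(1))
E
```

```text
t: 18.35
eef_pos: [615.5, -30.6, 180.4]
tcp_rot: [-1.564, -0.002, -1.432]
ft_force: [-0.3, 0.5, -0.5]
opening: 0.608
t: 19.35
eef_pos: [488.2, -290.6, 175.2]
tcp_rot: [-1.571, 0.0, -1.434]
ft_force: [0.5, 0.9, -0.7]
opening: 0.608
t 19.35 loader x -157.5 y -357.1 z 175.2 rpy [-1.571  0.    -1.434] open 57.8 F lx 0.6 ly 0.8 z -0.7
gate angle -0.021117046 626 top 96.01073917319971 -49.48274310936913
tubes top y 2..98% [ 3.52953105 59.26431572]
t 19.40 loader x -157.0 y -356.4 z 175.2 rpy [-1.571  0.    -1.432] open 57.8 F lx 0.3 ly 0.2 z -0.7
tubes [ 13.15757053 105.31751572]
plate 44 -19.12319609252981 [-1.64953254e-03 -1.87257936e+01]
gate end 18 0.18447387492380038 -13.213258950631484
bottle pix diff mean 1.2 depth diff med 1.9
beaker pix diff mean 1.0 depth diff med 2.1
vial pix diff mean 1.6 depth diff med 2.1
jar pix diff mean 1.4 depth diff med 2.2
tip pix diff mean 0.9 depth diff med 2.0
green pix diff mean 1.2 depth diff med 1.9
mouse pix diff mean 36.5 depth diff med 495.8
block pix diff mean 1.2 depth diff med 2.0
```

View pics/top16.png

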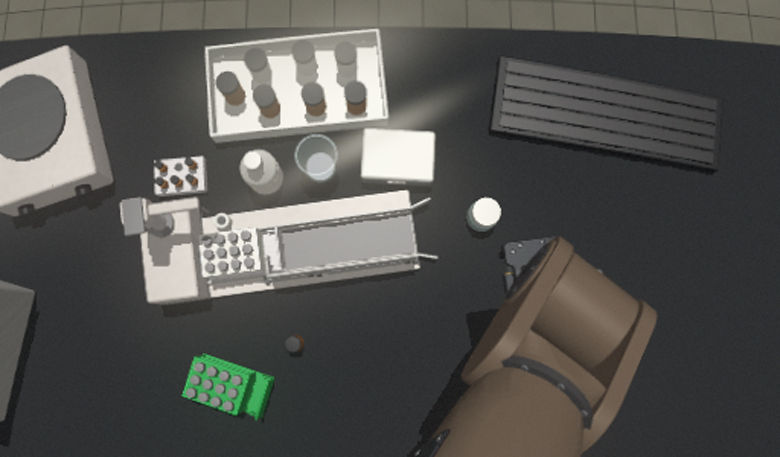

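View pics/s16.png

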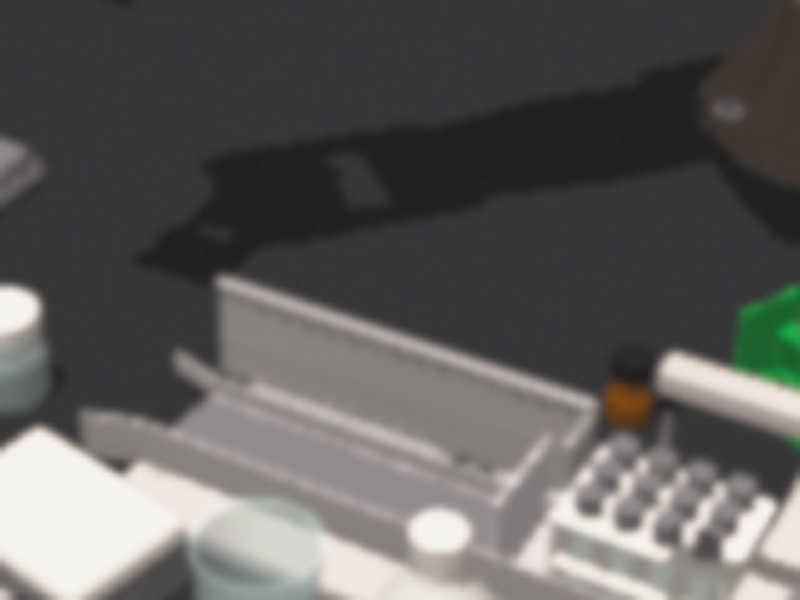

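Everything is in place: the rack is home, the gate is shut in the gap, and the bystanders are unchanged. The arm hides the mouse in the top view, but the scene view shows it in place. Handing in.

```bash
python3 -c "
from cell import env
print(env.job_done())"
```

```text
the job is handed in; nothing more can be done
None
```

The white rack is loaded: it sits home against the end stops, and the gate is shut behind the tubes. I handed the job in at about 19.5 s of the 45 s allowed.

**How it went:** One finger held the gate open at about 0.8 rad. The other pushed the rack by its rear plate with 5–6 N and slowed to 10 mm/s or less near the end. At the stops the force rose to about 14 N and the rack stopped moving. I drew back with the gate still open, let it close following the finger, and lifted clear.

**Last checks:**
- **Gate:** about −0.02 rad, which is shut. Its turned-in end stands in the gap, 13 mm behind the tubes and 19 mm ahead of the push plate.
- **Rack:** the push plate is 19.3 mm behind the gate end, where 20.5 mm was expected at home. That is within the camera error.
- **Bystanders:** the beaker, bottle, vial, jar, tip box, vial block and green rack show no change in the top view. The arm hid the mouse there, so its numeric check failed; the scene view shows its visible edge in the same place.
- **Contact:** the last force readings were under 1 N, and the robot was touching nothing.

**One disagreement:** the real fingertips end about 35 mm above the reported TCP. Both cameras showed this, and a harmless test beside the gate confirmed it. I set all heights by the cameras instead.

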